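# Make up two amplifier repair kits in their foam-lined trays

## Robot

A 7-joint arm with a two-finger parallel gripper is mounted at the origin on a cart in front of the work surface, level with it; the furniture and walls round the work are solid. World frame = base frame: x ahead of the robot, y to its left, z up, the work surface at z = 0. Lengths are in m, angles in rad, forces in N, time in s.
With the tool pointing down it reaches from about 0.4 to 0.875 m from the base axis. Payload 19.3 kg.
Tool frame: the origin (TCP) lies at the very end of the fingers, on their centre line; the grasp point (between the pads) lies 19 mm behind it; z points along the fingers, y is the line along which they close (so a half turn about z gives the same grasp; the last joint's range is limited). The gripper opens to 85 mm and grips with 20 to 120 N. Pads are 22 mm wide; open, the fingers measure 114 mm over their backs; the gripper's body (76 mm by 85 mm) begins 54 mm behind the grasp point. The pads swing forward as they close: fully open they stand 13 mm farther back than shut.
Start: joints at [1.155, 0.521, -0.036, 1.599, 0.021, 1.021, -0.113], TCP at [0.212, -0.588, 0.231] pointing down, gripper open.
Joint ranges: [-2.91, 2.91], [-0.3, 2.13], [-1.5, 1.42], [0.17, 2.43], [-1.26, 4.41], [0.16, 1.93], [-2.52, 2.52]. Speed limits (rad/s): [1.89, 1.89, 2.39, 2.39, 3.01, 3.01, 3.01].

## Interface

Orientations are given as [roll, pitch, yaw] about the fixed x, y, z axes, in that order (R = Rz(yaw) Ry(pitch) Rx(roll)).
In Python, from workcell import bot gives the robot as it stands.
- The arm moves only by the shell command python3 -m crank 'ROWS' [FORCE]. ROWS is a JSON object of lists of equal length, an entry for each row: "travel": the shift along the world's x, y, z in cm, a list of three; "turn": the turn, a rotation vector about the world's x, y, z in degrees, a list of three; "gripper": the closure, from 0 (fully open) to 1 (shut). A call has exactly 5 rows; each row is the pose to reach, as a shift and turn from the pose commanded when the call began; what a row does not reach only later rows make up. A row lasts 1/10 s, in which the tool goes at most 50 mm and 8.59 degrees, less where a joint would pass 70% of its speed; a pose out of reach is approached as far as the arm can. A call with a gripper value outside its range is refused whole. The fingers move at their own pace and stop on an object; FORCE is the grip in N (left out, the last holds). Time passes only in rows, so rows that repeat a pose let the fingers close, or fill a call up. It gives the time, the measured TCP pose, the force, the opening and the grip force at its end, in the units of the state.
- bot.observe(): the state, without advancing time (a new reading comes with each control period).
- bot.grab_frame(name): name is "scene" or "top" or "wrist"; returns a dict with "pixels" (420x560x3 uint8, red, green, blue), "fx", "fy", "cx", "cy" (pixels), "extrinsics" (4x4, takes a point from world to camera coordinates). Camera axes: x right, y down, z forward; pixel columns grow to the right and rows downward; lengths in m; the calibration is good to about 2 mm. A picture is of the moment at which its call begins. There is no depth.
- bot.job_done(): hands the job in; it is judged then, once.
The state is a dict: "clock": time; "qpos": joint angles; "qd": joint speeds; "joint_efforts": joint torques, N m; "position": TCP position; "tool_rot": TCP orientation; "force": force on the tool from outside, world axes, zero at the start; "moment": the same for the moment, N m; "grip_width": finger opening in m; "finger_force": force on a finger pad.
Only numpy, scipy, OpenCV 4.12 (cv2) and the standard library are available. Lean on these libraries where they do the work, as an engineer would, in place of code of your own. Each camera call takes 0.05 s, during which the arm holds its last target. There are 200 camera calls.

## Task

Make up the two amplifier repair kits from the parts on the raised work shelf: the transformer and the blue capacitor go into the blue power-supply tray, and the heatsink (fins up), the silver capacitor and the relay into the yellow output-stage tray. Set each part down gently, upright and fully home on the floor of the foam cut-out made to its shape, without dropping it. The block battery and the potentiometer are not needed: leave them where they are.

Things in the scene. Friction and masses are not known exactly. Their poses are not given: they have to be found in the camera images.
- work_shelf: Fixed wooden work shelf on steel legs, standing over the desk and its clutter; trays and stock stand on it. Top 275 (x) x 860 (y) mm, level, at world z = 120 mm; a rail along its back edge rises 10 mm above the top. Origin on the desk under its centre. Solder reel, flux bottle, wool tin and violet cell at its ends are bystanders.
- tray_blue: Blue power-supply kit tray, does not slide, 108 x 177 mm (y 190 over end lips), on either side. Origin: centre of the underside, z up, long side along y. Top of walls and dark foam z = 17; cut-outs 10 deep, coloured floor at z = 6. Cut-outs (centres, mm): rectangle 76 (x) x 82 (y) at (0, -31.5) for the transformer; round, 51 across, at (0, 47) for the blue capacitor.
- tray_yellow: Yellow output-stage tray, does not slide, 92 x 223 mm (y 236 over lips). Origin: centre of the underside, z up, long side along y. Top of walls and dark foam z = 17; cut-outs 10 deep, coloured floor at z = 6. Cut-outs (centres, mm): rectangle 60 (x) x 76 (y) at (0, 57.5) for the heatsink; round, 45 across, at (0, -15) for the silver capacitor; rectangle 40 x 46 at (0, -72.5) for the relay.
- transformer: Transformer: dark steel core, yellowish coil, coloured wires at -x. 66 (x) x 58 (y) x 48 mm high, 0.4 kg. Origin: centre of the underside, z up. Core: x -3 to +23, y -29 to +29; the 30 wide coil stands out to x = -13 and +33. Grip across y at x = +10. In the tray its y lies along tray x (either way).
- blue_capacitor: Large dark blue can capacitor standing upright, 35 mm diameter, body 55 mm high (60 with its terminals). Origin at the centre of its underside, z up.
- silver_capacitor: Smaller light grey (silver) can capacitor with a white top standing upright, 29 mm diameter, body 48 mm high (53 with its terminals). Origin at the centre of its underside, z up.
- relay: Relay with a clear case on a black base, standing upright, 29 (x) x 23 (y) x 37 mm high. Origin at the centre of its underside, z up. Its cut-out takes it at any turn.
- heatsink: Black finned aluminium heatsink lying with its fins upward, 44 (x) x 60 (y) x 29 mm high; base 5 mm thick, fins run along y and start at z = 5 mm. Origin at the centre of its underside, z up. Grip it across x by the outer fins (faces at x = -18 and +21 mm). In its cut-out its y axis lies along the tray's y, either way round.
- block_battery: Spare stock, belongs to neither kit: block battery, yellow with a black end, lying on its side, 26 (x) x 52 (y) x 17 mm high. Origin at the centre of its underside.
- potentiometer: Spare stock, belongs to neither kit: potentiometer lying on its back with a white shaft pointing up, 34 x 26 x 35 mm high. Origin at the centre of its underside.

How it is judged:
At the end, for the whole second after the job is handed in: Each kit part stands in its own cut-out: within 15 mm of its centre along tray x and y (transformer 25 mm), on its floor within 5 mm, upright within 0.12 rad, released, at rest. Battery and potentiometer within 30 mm of where they stood (x of transformer in the frame of tray_blue between -0.025 and 0.025 m and y of transformer in the frame of tray_blue between -0.0565 and -0.0065 m and z of transformer in the frame of tray_blue between 0.001 and 0.011 m and angle between each of transformer, blue_capacitor, heatsink, silver_capacitor, relay's own z axis and vertical below 0.12 rad and linear speed of each of transformer, blue_capacitor, heatsink, silver_capacitor, relay below 0.02 m/s and x of blue_capacitor in the frame of tray_blue between -0.015 and 0.015 m and y of blue_capacitor in the frame of tray_blue between 0.032 and 0.062 m and z of blue_capacitor in the frame of tray_blue between 0.001 and 0.011 m and x of heatsink in the frame of tray_yellow between -0.015 and 0.015 m and y of heatsink in the frame of tray_yellow between 0.0425 and 0.0725 m and z of heatsink in the frame of tray_yellow between 0.001 and 0.011 m and x of silver_capacitor in the frame of tray_yellow between -0.015 and 0.015 m and y of silver_capacitor in the frame of tray_yellow between -0.03 and 0 m and z of silver_capacitor in the frame of tray_yellow between 0.001 and 0.011 m and x of relay in the frame of tray_yellow between -0.015 and 0.015 m and y of relay in the frame of tray_yellow between -0.0875 and -0.0575 m and z of relay in the frame of tray_yellow between 0.001 and 0.011 m and distance of each of block_battery, potentiometer from where it was at the start of the episode below 0.03 m); the robot touches nothing.
It fails at once if a kit part is dropped or thrown: it moves faster than 0.8 m/s (a fall of over 30 mm) while the fingers do not hold it ((linear speed of transformer above 0.8 m/s and contact force between the fingers and transformer below 0.05 N) or (linear speed of blue_capacitor above 0.8 m/s and contact force between the fingers and blue_capacitor below 0.05 N) or (linear speed of heatsink above 0.8 m/s and contact force between the fingers and heatsink below 0.05 N) or (linear speed of silver_capacitor above 0.8 m/s and contact force between the fingers and silver_capacitor below 0.05 N) or (linear speed of relay above 0.8 m/s and contact force between the fingers and relay below 0.05 N)).
It fails at once if the block battery or the potentiometer is moved by more than 30 mm (distance of any of block_battery, potentiometer from where it was at the start of the episode above 0.03 m).
It also fails if it takes over 128 s, if anything falls off the work surface, if the arm or the gripper's body presses on something with over 40 N, if the wrist force passes 120 N, or if a joint passes its speed limit or range.

## Working session

There is one attempt and no reset: what is moved stays moved. The work goes in short steps, Python scripts to look and compute and a shell command to move; the robot and the scene stay as the last step left them, time stands still between calls to the robot, and variables do not carry over. Pictures are saved under pics/ and viewed, at most 14 in all, crops included, and the job is handed in when it is done.

```bash
mkdir -p pics; ls; python3 - <<'E'
from workcell import bot
import cv2
s=bot.observe();print(s)
for n in ["scene","top"]:
    f=bot.grab_frame(n);cv2.imwrite(f"pics/{n}0.png",f["pixels"][:,:,::-1]);print(n,f["fx"],f["cx"],f["cy"],f["extrinsics"].round(4).tolist())
E
```

```text
pics
{'clock': 0.0, 'qpos': array([ 1.15479361,  0.52204435, -0.03633419,  1.59996286,  0.02121547,
        1.02107801, -0.11278854]), 'qd': array([-0.00068214,  0.00015782,  0.0002331 ,  0.00023825, -0.00018054,
       -0.00129477, -0.00026136]), 'joint_efforts': array([ 6.67808708e-04, -9.27104187e+01,  1.98025435e+00, -3.69935703e+01,
        1.79210608e-02,  8.14137835e-03, -9.99643675e-07]), 'position': array([ 0.21170667, -0.5877212 ,  0.23072292]), 'tool_rot': array([-3.14048897e+00,  8.67888772e-05,  3.45817409e-01]), 'force': array([-0.14398319,  0.81447971,  0.13617916]), 'moment': array([ 0.02794836,  0.02147909, -0.03486459]), 'finger_force': 0.0, 'grip_width': 0.08562368051127955}
scene 416.19969345725605 272.7389949212816 206.78555996197275 [[-0.8973, -0.4413, -0.0108, 0.4665], [-0.294, 0.6156, -0.7312, 0.2234], [0.3294, -0.6529, -0.6821, 0.8506], [0.0, 0.0, 0.0, 1.0]]
top 479.4033834283185 279.28599055978884 205.24117268675536 [[0.0175, -0.9998, -0.0052, 0.0098], [-0.9826, -0.0162, -0.1851, 0.4939], [0.185, 0.0083, -0.9827, 1.1606], [0.0, 0.0, 0.0, 1.0]]
```

View pics/scene0.png

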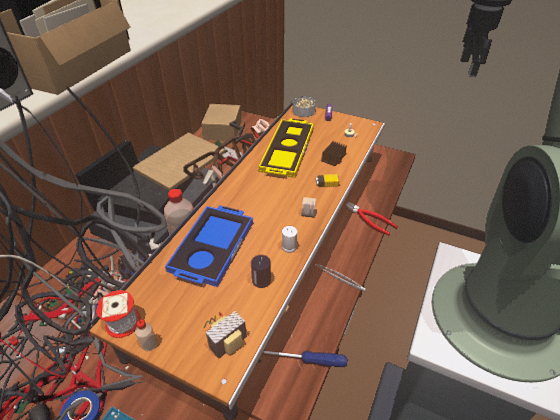

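View pics/top0.png

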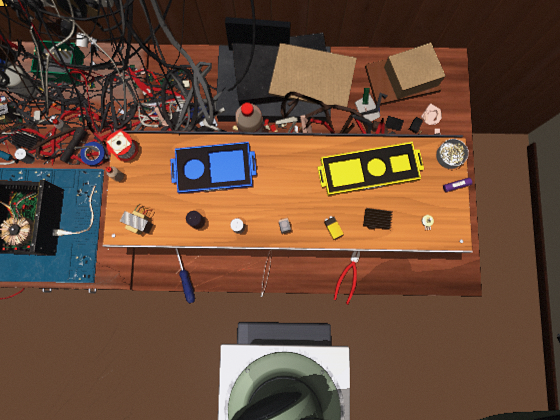

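The scene view shows the shelf with the blue tray at (210,245), the yellow tray at (287,148), and the parts in a row in front: transformer (227,332), blue cap (261,270), silver cap (289,238), relay (308,206), battery (327,181) and heatsink (334,152).
In the top view (+y left, +x up) they are: blue tray (214,167), yellow tray (372,168), transformer (137,220), blue cap (195,219), silver cap (237,226), relay (285,227), battery (334,228), heatsink (377,219), potentiometer (428,221).

```bash
cat > h.py <<'E'
import numpy as np, cv2
from workcell import bot
def grab(n,save=None):
    f=bot.grab_frame(n)
    if save: cv2.imwrite(f"pics/{save}.png",f["pixels"][:,:,::-1])
    return f
def ray(f,u,v):
    E=f["extrinsics"];R=E[:3,:3];c=-R.T@E[:3,3]
    d=R.T@np.array([(u-f["cx"])/f["fx"],(v-f["cy"])/f["fy"],1]);return c,d/np.linalg.norm(d)
def onto(f,u,v,z):
    c,d=ray(f,u,v);return c+d*(z-c[2])/d[2]
def tri(f,p,g,q):
    (a,d),(b,e)=ray(f,*p),ray(g,*q)
    t=np.linalg.lstsq(np.c_[d,-e],b-a,rcond=None)[0];P,Q=a+d*t[0],b+e*t[1]
    return (P+Q)/2,np.linalg.norm(P-Q)
def blobs(f,lo,hi,amin=30,box=None):
    m=cv2.inRange(cv2.cvtColor(f["pixels"],cv2.COLOR_RGB2HSV),np.array(lo),np.array(hi))
    if box: k=np.zeros_like(m);k[box[1]:box[3],box[0]:box[2]]=255;m&=k
    c=cv2.findContours(m,cv2.RETR_CCOMP,cv2.CHAIN_APPROX_NONE)[0]
    return sorted([x for x in c if cv2.contourArea(x)>amin],key=cv2.contourArea,reverse=True)
def cen(c):
    M=cv2.moments(c);return M["m10"]/M["m00"],M["m01"]/M["m00"]
E
python3 - <<'E'
from h import *
t=grab("top");s=grab("scene")
for n,lo,hi,bt,bs in [("blue",(105,150,80),(125,255,255),(165,135,265,195),(160,200,260,290)),("yel",(25,150,120),(35,255,255),(310,135,430,200),(255,110,320,180))]:
    T=blobs(t,lo,hi,40,bt);S=blobs(s,lo,hi,40,bs)
    for c in T: print(n,"top",np.round(cen(c),1),cv2.contourArea(c),onto(t,*cen(c),.126).round(4),"rim z.137",onto(t,*cen(c),.137).round(4))
    for c in S: print(n,"scene",np.round(cen(c),1),cv2.contourArea(c),onto(s,*cen(c),.126).round(4))
for n,p in dict(tr=(137,220),bc=(195,219),sc=(237,226),re=(285,227),ba=(334,228),hs=(377,219),po=(428,221),c1=(104,246),c2=(471,250),c3=(105,133),flux=(116,172)).items(): print(n,onto(t,*p,.15).round(3))
E
```

```text
blue top [226.4 165.7] 980.0 [0.5725 0.1454 0.126 ] rim z.137 [0.5695 0.1441 0.137 ]
blue top [220.5 169.4] 318.5 [0.5631 0.1591 0.126 ] rim z.137 [0.5602 0.1576 0.137 ]
blue top [193.5 168.7] 299.0 [0.5638 0.2235 0.126 ] rim z.137 [0.5609 0.2214 0.137 ]
blue top [253.  162.5] 44.0 [0.5815 0.0821 0.126 ] rim z.137 [0.5784 0.0814 0.137 ]
blue scene [217.8 231.8] 854.0 [0.5736 0.1446 0.126 ]
blue scene [200.4 259.3] 304.0 [0.5653 0.2219 0.126 ]
blue scene [195.  269.5] 257.5 [0.5607 0.2473 0.126 ]
blue scene [187.8 276. ] 69.0 [0.5642 0.2659 0.126 ]
blue scene [230.  210.7] 50.5 [0.5831 0.0789 0.126 ]
yel top [345.9 172.1] 718.0 [ 0.5615 -0.1394  0.126 ] rim z.137 [ 0.5586 -0.138   0.137 ]
yel top [370.3 173.4] 276.5 [ 0.5591 -0.1974  0.126 ] rim z.137 [ 0.5562 -0.1953  0.137 ]
yel top [399.8 162.8] 264.0 [ 0.5863 -0.2679  0.126 ] rim z.137 [ 0.5831 -0.2652  0.137 ]
yel top [376.  166.9] 236.5 [ 0.5754 -0.2111  0.126 ] rim z.137 [ 0.5724 -0.2089  0.137 ]
yel scene [282.  158.1] 317.0 [ 0.5627 -0.1426  0.126 ]
yel scene [294.  130.3] 73.0 [ 0.5874 -0.2717  0.126 ]
yel scene [288.7 142. ] 68.0 [ 0.577  -0.2144  0.126 ]
yel scene [270.8 169.8] 40.5 [ 0.567  -0.0884  0.126 ]
yel scene [294.1 160.7] 40.5 [ 0.5309 -0.1461  0.126 ]
tr [0.434 0.342 0.15 ]
bc [0.439 0.209 0.15 ]
sc [0.424 0.113 0.15 ]
re [0.424 0.003 0.15 ]
ba [ 0.423 -0.108  0.15 ]
hs [ 0.446 -0.206  0.15 ]
po [ 0.443 -0.322  0.15 ]
c1 [0.374 0.413 0.15 ]
c2 [ 0.379 -0.416  0.15 ]
c3 [0.641 0.433 0.15 ]
flux [0.547 0.399 0.15 ]
```

The cut-outs check out: their centres lie 78.6 mm apart (blue, 78.5 given) and 73 and 58 mm apart (yellow, 72.5 and 57.5 given). Now I'll take wrist views from above.

```bash
python3 -m crank '{"travel":[[4,7,3],[8,11,6],[12,15,9],[14,19,12],[15,23,15]],"turn":[[0,0,8],[0,0,16],[0,0,24],[0,0,32],[0,0,40]],"gripper":[0,0,0,0,0]}'
python3 -m crank '{"travel":[[3,5,1],[6,10,2],[8,15,2],[8,17,2],[8,17,2]],"turn":[[0,0,8],[0,0,16],[0,0,24],[0,0,30],[0,0,30]],"gripper":[0,0,0,0,0]}'
python3 -c "
from h import *
f=grab('wrist','w1');s=bot.observe();print(s['position'],s['tool_rot'],s['qpos'],s['clock']);print(f['fx'],f['extrinsics'].round(3).tolist())"
```

```text
clock: 0.7
position: [0.3386, -0.4051, 0.3461]
tool_rot: [-3.141, -0.0, 1.05]
force: [-0.1, -0.7, 0.2]
grip_width: 0.0854
finger_force: 0.0
clock: 1.2
position: [0.419, -0.2319, 0.366]
tool_rot: [3.141, -0.001, 1.578]
force: [-0.6, -1.1, 0.4]
grip_width: 0.0851
finger_force: 0.0
[ 0.41813477 -0.23476246  0.36582372] [3.14104711e+00 2.72860142e-04 1.57216169e+00] [ 0.7775977   0.18064012 -0.45429458  1.76054414  0.08417023  1.21893398
  0.30208299] 1.25
342.40023292364083 [[1.0, 0.008, 0.001, -0.418], [0.008, -0.956, 0.295, -0.302], [0.004, -0.295, -0.956, 0.438], [0.0, 0.0, 0.0, 1.0]]
```

View pics/w1.png

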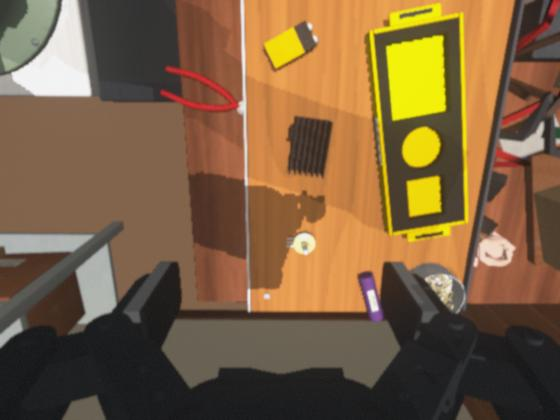

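Wrist view 1 (right = +x, up = +y): heatsink at (310,146), battery (290,45), potentiometer (303,243), yellow cut-outs at (417,77), (421,147) and (424,196). I'll take more views along y for two-view measurements.

```bash
cat > snap.py <<'E'
import sys,pickle
from h import *
f=grab('wrist',sys.argv[1]);pickle.dump(f,open(f'pics/{sys.argv[1]}.pkl','wb'))
E
python3 snap.py w1
python3 -m crank '{"travel":[[0,5,0],[0,10,0],[0,12,0],[0,12,0],[0,12,0]],"turn":[[0,0,0],[0,0,0],[0,0,0],[0,0,0],[0,0,0]],"gripper":[0,0,0,0,0]}'|head -2
python3 snap.py w2
python3 -m crank '{"travel":[[0,5,0],[0,10,0],[0,12,0],[0,12,0],[0,12,0]],"turn":[[0,0,0],[0,0,0],[0,0,0],[0,0,0],[0,0,0]],"gripper":[0,0,0,0,0]}'|head -2
python3 snap.py w3
python3 -m crank '{"travel":[[0,5,0],[0,10,0],[0,15,0],[0,15,0],[0,15,0]],"turn":[[0,0,0],[0,0,0],[0,0,0],[0,0,0],[0,0,0]],"gripper":[0,0,0,0,0]}'|head -2
python3 snap.py w4
python3 -m crank '{"travel":[[0,5,0],[0,10,0],[0,12,0],[0,12,0],[0,12,0]],"turn":[[0,0,0],[0,0,0],[0,0,0],[0,0,0],[0,0,0]],"gripper":[0,0,0,0,0]}'|head -2
python3 snap.py w5
python3 -c "
import cv2,numpy as np
a=cv2.imread('pics/w3.png')[:290];b=cv2.imread('pics/w5.png')[:290];cv2.imwrite('pics/w35.png',np.vstack([a,b]))"
```

```text
clock: 1.8
position: [0.4174, -0.1181, 0.3654]
clock: 2.35
position: [0.4177, 0.0018, 0.3653]
clock: 2.9
position: [0.4179, 0.1525, 0.3651]
clock: 3.45
position: [0.4182, 0.2714, 0.3651]
```

View pics/w35.png

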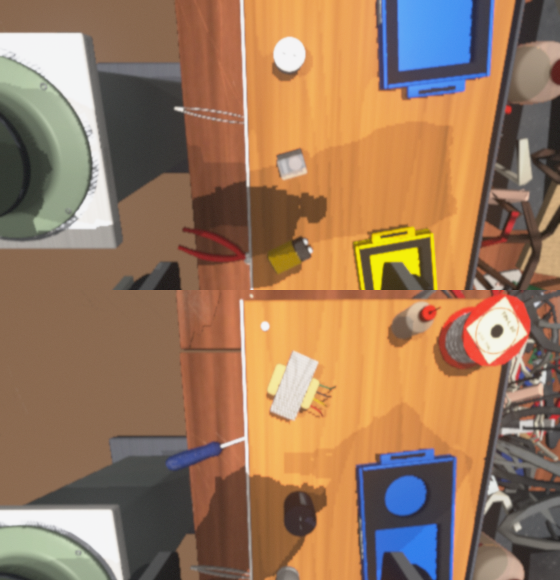

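Views 3 and 5 show: silver cap (289,54), relay (291,164), transformer core top (296,95 in the lower image) with its coil along the image's x and wires on the +x side, blue cap (299,222 in the lower image), and the blue cut-outs.

```bash
cat > seg.py <<'E'
import pickle,sys
from h import *
F={i:pickle.load(open(f'pics/w{i}.pkl','rb')) for i in range(1,6)}
def items(f,kind):
    h=cv2.cvtColor(f["pixels"],cv2.COLOR_RGB2HSV);H,S,V=cv2.split(h)
    m={'pale':(S<75)&(V>110),'dark':(V<60)&~((H<25)&(S>140)),'bl':(H>105)&(H<125)&(S>150)&(V>110),'ye':(H>25)&(H<35)&(S>150)&(V>110)}[kind].astype('uint8')*255
    if kind in('dark','pale'): m=cv2.morphologyEx(m,cv2.MORPH_CLOSE,np.ones((3,3)))
    m[290:]=0
    out=[]
    for c in cv2.findContours(m,cv2.RETR_EXTERNAL if kind in('dark','pale') else cv2.RETR_CCOMP,cv2.CHAIN_APPROX_NONE)[0]:
        if cv2.contourArea(c)<150: continue
        p=onto(f,*cen(c),.15)
        if kind in('dark','pale') and not .40<p[0]<.50: continue
        if not -.4<p[1]<.42 or p[0]>.63 or p[0]<.39: continue
        out.append((c,p))
    return out
if __name__=="__main__":
  for i,f in F.items():
    for k in('pale','dark','bl','ye'):
      for c,p in items(f,k):
        r=cv2.minAreaRect(c);print(i,k,np.round(cen(c),1),int(cv2.contourArea(c)),'rect',np.round(r[0],1),np.round(r[1],1),round(r[2]),p.round(3))
E
python3 seg.py
```

```text
1 pale [303.1 240.1] 389 rect [301.5 240.5] [21. 27.] 90 [ 0.444 -0.316  0.15 ]
1 ye [425.4 192.6] 1005 rect [425.5 192.5] [35.4 32.1] 84 [ 0.576 -0.26   0.15 ]
1 ye [422.1 142.8] 1064 rect [421.7 143.1] [36.  37.9] 72 [ 0.566 -0.206  0.15 ]
1 ye [417.4  73.4] 4386 rect [418.   73.5] [83.3 59.2] 85 [ 0.552 -0.138  0.15 ]
1 ye [284.2  43.9] 813 rect [284.2  43.8] [26.8 33.7] 61 [ 0.422 -0.112  0.15 ]
1 ye [422.8  79.7] 2143 rect [424.  118.3] [235.1  94.7] 86 [ 0.559 -0.144  0.15 ]
2 pale [292.2  41.7] 678 rect [292.1  41.6] [25.4 30.2] 75 [0.429 0.007 0.15 ]
2 ye [422.3 272.8] 237 rect [420.1 275.1] [19.3 21.3] 85 [ 0.583 -0.241  0.15 ]
2 ye [411.5 241.2] 861 rect [411.5 241.5] [31. 35.] 90 [ 0.566 -0.201  0.15 ]
2 ye [406.  181.5] 2909 rect [406.9 181.3] [63.3 51.8] 83 [ 0.552 -0.131  0.15 ]
2 ye [285.9 155.4] 286 rect [283.7 158.4] [18.3 26.8] 63 [ 0.423 -0.103  0.15 ]
2 ye [450.8 225.7] 211 rect [449.9 209.5] [159.3   2.8] 87 [ 0.608 -0.182  0.15 ]
2 ye [395.1 163.5] 600 rect [381.1 192.3] [ 66.6 165.2] 22 [ 0.539 -0.112  0.15 ]
3 pale [291.1 164.2] 576 rect [290.9 164.1] [24.  26
[... 797 characters left out ...]
4 bl [417.6  98.9] 1708 rect [417.5  99. ] [48. 45.] 90 [0.555 0.225 0.15 ]
4 bl [371.3 144. ] 250 rect [371.3 145.5] [153.1   3.1] 88 [0.512 0.18  0.15 ]
4 bl [433.7  73.9] 657 rect [454.9 118.7] [175.   93.4] 61 [0.568 0.248 0.15 ]
5 pale [288.7 283.4] 176 rect [287.5 283. ] [12. 21.] 90 [0.427 0.135 0.15 ]
5 pale [293.5  95.3] 1706 rect [293.5  95.6] [28.4 65. ] 22 [0.432 0.347 0.15 ]
5 bl [409.7 255.8] 2098 rect [406.  261.5] [55. 62.] 90 [0.566 0.17  0.15 ]
5 bl [405.4 205.5] 1250 rect [405.5 205.5] [39. 41.] 90 [0.555 0.231 0.15 ]
5 bl [362.9 231.6] 167 rect [362.9 233.5] [111.2   2.9] 87 [0.51  0.201 0.15 ]
5 bl [415.1 181.1] 551 rect [437.2 210.3] [140.6  76.9] 53 [0.563 0.259 0.15 ]
```

```bash
python3 - <<'E'
from seg import *
def P(n,i,p,j,q): print(n,[x.round(4) for x in tri(F[i],p,F[j],q)][0],'gap',tri(F[i],p,F[j],q)[1].round(4))
P('relay',2,(292.1,41.6),3,(290.9,164.1)); P('silver',3,(289,54.5),4,(288.5,204))
P('blue round',4,(417.5,99),5,(405.5,205.5)); P('yel round',1,(422,143),2,(411.5,241.3)); P('yel hs',1,(418,73.5),2,(406.9,181.3))
def spot(i,box,th):
    g=cv2.cvtColor(F[i]['pixels'],cv2.COLOR_RGB2HSV);x0,y0,x1,y1=box;s=g[y0:y1,x0:x1]
    # dark and not wood-hued
    m=((s[...,2]<th)).astype('uint8')*255;m=cv2.morphologyEx(m,cv2.MORPH_CLOSE,np.ones((5,5)))
    c=max(cv2.findContours(m,0,1)[0],key=cv2.contourArea)+[x0,y0];r=cv2.minAreaRect(c);print(i,cv2.contourArea(c),np.round(r[0],1),np.round(r[1],1),round(r[2],1));return c
for th in(60,75,90):
    spot(1,(275,105,345,190),th);spot(2,(270,195,345,289),th);spot(5,(265,185,335,270),th);spot(4,(270,50,345,150),th)
im=np.vstack([np.hstack([cv2.resize(F[i]['pixels'][b[1]:b[1]+100,b[0]:b[0]+100],(400,300 if 0 else 300)) for i,b in r]) for r in [[(1,(260,95)),(2,(260,190))],[(4,(260,60)),(5,(245,45))]]])
cv2.imwrite('pics/crops.png',im[:,:,::-1])
E
```

```text
relay [0.4291 0.0073 0.1457] gap 0.0003
silver [0.4264 0.1151 0.1515] gap 0.0001
blue round [0.5631 0.2243 0.129 ] gap 0.0002
yel round [ 0.5721 -0.208   0.1342] gap 0.0003
yel hs [ 0.5619 -0.1368  0.1268] gap 0.0001
1 16.0 [321.5 154.5] [5. 9.] 0.0
2 685.0 [307.5 231.8] [31.9 32.4] 3.8
5 32.5 [290.3 235.6] [16.9  5.4] 57.5Traceback (most recent call last):
  File "<stdin>", line 11, in <module>
  File "<stdin>", line 9, in spot
ValueError: max() iterable argument is empty
```

```bash
python3 - <<'E'
from seg import *
for i,p in [(1,(310,146)),(1,(330,180)),(5,(299,222)),(5,(275,240)),(4,(305,100))]: print(i,p,cv2.cvtColor(F[i]['pixels'],cv2.COLOR_RGB2HSV)[p[1]-1:p[1]+2,p[0]].tolist())
im=np.vstack([np.hstack([cv2.resize(F[i]['pixels'][b[1]:b[1]+100,b[0]:b[0]+100],(300,300)) for i,b in r]) for r in [[(1,(260,95)),(2,(260,190))],[(4,(250,60)),(5,(245,45))]]])
cv2.imwrite('pics/crops.png',im[:,:,::-1])
E
```

```text
1 (310, 146) [[11, 90, 68], [10, 84, 70], [11, 74, 72]]
1 (330, 180) [[14, 170, 215], [14, 167, 215], [14, 168, 215]]
5 (299, 222) [[5, 77, 63], [2, 75, 65], [2, 73, 63]]
5 (275, 240) [[14, 161, 149], [13, 156, 150], [14, 162, 148]]
4 (305, 100) [[170, 63, 102], [171, 58, 101], [170, 61, 101]]
```

View pics/crops.png

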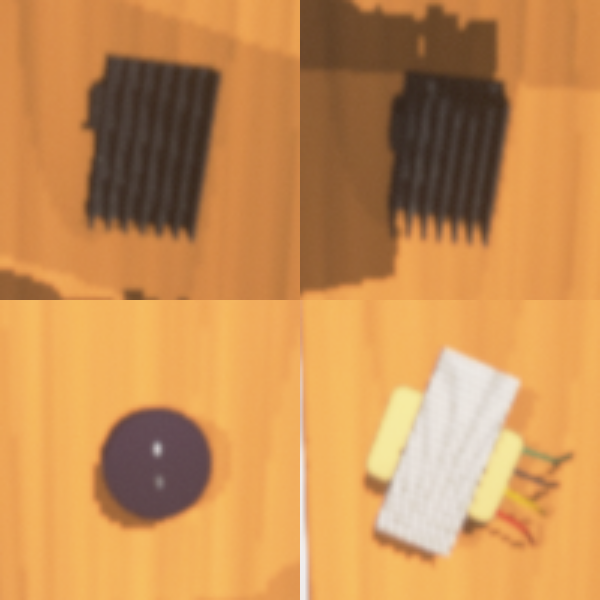

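Crops: heatsink fins with the tab on the −x side, blue cap top as a clean disc, and the transformer core tilted 22° with its wires on the +x side. I'm starting with the transformer, so I need a second view of it.

```bash
python3 -m crank '{"travel":[[1,3,0],[2,6,0],[2,6,0],[2,6,0],[2,6,0]],"turn":[[0,0,0],[0,0,0],[0,0,0],[0,0,0],[0,0,0]],"gripper":[0,0,0,0,0]}'|head -2
python3 snap.py w6
python3 - <<'E'
from seg import *
import pickle
F[6]=pickle.load(open('pics/w6.pkl','rb'))
def spot(i,box,f):
    g=cv2.cvtColor(F[i]['pixels'],cv2.COLOR_RGB2HSV);x0,y0,x1,y1=box;H,S,V=[a.astype(int) for a in cv2.split(g[y0:y1,x0:x1])]
    m=f(S,V).astype('uint8')*255;m=cv2.morphologyEx(m,cv2.MORPH_CLOSE,np.ones((3,3)))
    c=max(cv2.findContours(m,0,1)[0],key=cv2.contourArea)+[x0,y0];r=cv2.minAreaRect(c);print(i,cv2.contourArea(c),np.round(r[0],1),np.round(r[1],1),round(r[2],1));return r
dk=lambda S,V:(S<118)&(V<130); pl=lambda S,V:(S<75)&(V>110)
def two(n,i,bi,j,bj,f):
    a,b=spot(i,bi,f),spot(j,bj,f);P,e=tri(F[i],a[0],F[j],b[0]);print(n,P.round(4),e.round(4))
    for k,r in((i,a),(j,b)):
        B=cv2.boxPoints(r);B=[onto(F[k],*q,P[2])[:2] for q in B]
        for q in(0,1): d=B[q+1]-B[q];print('   side',np.linalg.norm(d).round(4),'angle',np.degrees(np.arctan2(d[1],d[0])).round(1)%180)
two('transf',5,(245,45,345,145),6,(225,90,345,260),pl)
two('bluecap',4,(250,60,350,160),5,(265,185,335,270),dk)
two('heatsink',1,(260,95,360,190),2,(260,213,345,280),dk)
two('relay',2,(265,15,325,70),3,(265,135,320,190),pl)
E
```

```text
clock: 4.0
position: [0.438, 0.3314, 0.3655]
5 1706.0 [293.5  95.6] [28.4 65. ] 21.8
6 1488.0 [273.4 157.7] [27.3 60. ] 21.8
transf [0.4311 0.3469 0.1633] 0.0
   side 0.0596 angle 66.9
   side 0.0265 angle 159.4
   side 0.061 angle 67.2
   side 0.027 angle 158.3
4 961.0 [301.5 114.5] [35. 35.] 90.0
5 1033.5 [298.5 223.8] [43.3 30.6] 81.3
bluecap [0.4388 0.2097 0.1489] 0.0011
   side 0.035 angle 179.9
   side 0.0345 angle 91.8
   side 0.0336 angle 8.9
   side 0.0517 angle 99.6
1 1872.0 [308.6 143.1] [40.2 55.4] 8.1
2 1518.5 [308.  240.1] [37.2 48.6] 7.6
heatsink [ 0.4499 -0.2094  0.1264] 0.0009
   side 0.0608 angle 82.3
   side 0.0436 angle 172.3
   side 0.0633 angle 83.2
   side 0.0441 angle 171.7
2 678.0 [292.1  41.6] [25.4 30.2] 74.7
3 576.5 [290.9 164.1] [24.  26.6] 74.1
relay [0.4291 0.0073 0.1456] 0.0003
   side 0.0287 angle 13.7
   side 0.0227 angle 107.6
   side 0.0282 angle 15.8
   side 0.026 angle 106.6
```

Transformer core is at (0.431, 0.347), top z ≈ 0.163 (0.168 expected), with its long axis at 67°. I'll grasp it.

```bash
python3 -m crank '{"travel":[[-0.1,0.3,-3],[-0.3,0.6,-6],[-0.5,1,-9],[-0.7,1.5,-12],[-0.7,1.5,-13]],"turn":[[0,0,8.4],[0,0,16.8],[0,0,25.2],[0,0,33.6],[0,0,42]],"gripper":[0,0,0,0,0]}' 60|sed -n 2,3p
python3 -m crank '{"travel":[[0,0,0],[0,0,0],[0,0,0],[0,0,-1],[0,0,-2]],"turn":[[0,0,8.4],[0,0,16.8],[0,0,25],[0,0,25],[0,0,25]],"gripper":[0,0,0,0,0]}'|sed -n 2,3p
python3 snap.py a1; python3 -c "
from h import *
s=bot.observe();print(s['position'],s['tool_rot'],s['qpos'])"
```

```text
position: [0.4299, 0.3467, 0.2333]
tool_rot: [-3.139, 0.0, 2.306]
position: [0.4309, 0.3472, 0.2147]
tool_rot: [-3.141, 0.001, 2.731]
[0.4303919  0.34674783 0.21308438] [-3.13960557e+00 -3.12528271e-04  2.73173160e+00] [-0.0699438   0.62491684 -1.04616387  1.77518364  0.60275993  1.10420786
 -0.16141932]
```

View pics/a1.png

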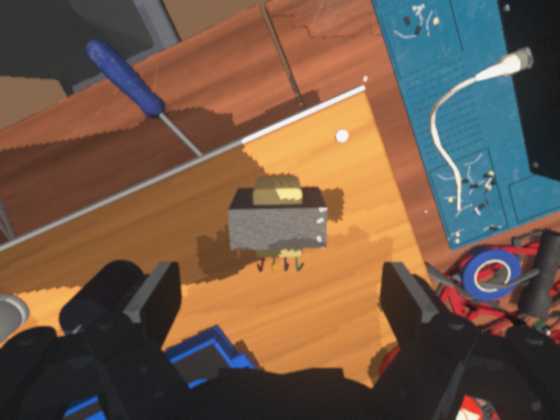

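The transformer core is centred between the fingers (cols 229–327, fingers around 282), with its wires toward the tool. I'll descend and grip.

```bash
python3 -m crank '{"travel":[[0,0,-2],[0,0,-4],[0,0,-6],[0,0,-7.5],[0,0,-7.7]],"turn":[[0,0,0],[0,0,0],[0,0,0],[0,0,0],[0,0,0]],"gripper":[0,0,0,0,0]}'|tail -5
python3 -m crank '{"travel":[[0,0,0],[0,0,0],[0,0,0],[0,0,0],[0,0,0]],"turn":[[0,0,0],[0,0,0],[0,0,0],[0,0,0],[0,0,0]],"gripper":[0.5,1,1,1,1]}' 60|tail -5
python3 -m crank '{"travel":[[0,0,0],[0,0,0],[0,0,0],[0,0,0],[0,0,0.5]],"turn":[[0,0,0],[0,0,0],[0,0,0],[0,0,0],[0,0,0]],"gripper":[1,1,1,1,1]}'|tail -5
```

```text
position: [0.4299, 0.3474, 0.1368]
tool_rot: [-3.139, -0.001, 2.735]
force: [-0.2, -0.7, 0.5]
grip_width: 0.0852
finger_force: 0.0
position: [0.4307, 0.3484, 0.1395]
tool_rot: [3.141, 0.001, 2.736]
force: [-1.1, -0.3, 7.7]
grip_width: 0.0572
finger_force: 65.1
position: [0.4305, 0.348, 0.1438]
tool_rot: [-3.142, 0.0, 2.736]
force: [-0.0, -1.3, -3.3]
grip_width: 0.0568
finger_force: 64.5
```

```bash
python3 -m crank '{"travel":[[0,0,2],[0,0,5],[0,0,8],[2,-2,9],[4,-5,9]],"turn":[[0,0,0],[0,0,0],[0,0,0],[0,0,-7],[0,0,-14]],"gripper":[1,1,1,1,1]}'|tail -5
python3 -m crank '{"travel":[[2,-3,0],[5,-7,0],[8,-11,0],[10,-14,0],[10.2,-14.3,0]],"turn":[[0,0,-8],[0,0,-16],[0,0,-24],[0,0,-32],[0,0,-40]],"gripper":[1,1,1,1,1]}'|tail -5
python3 -m crank '{"travel":[[0,0,0],[0,0,0],[0,0,0],[0,0,0],[0,0,0]],"turn":[[0,0,-6.2],[0,0,-6.2],[0,0,-6.2],[0,0,-6.2],[0,0,-6.2]],"gripper":[1,1,1,1,1]}'|tail -5
python3 snap.py a2; python3 -c "
from h import *
grab('scene','a2s')
a=cv2.imread('pics/a2.png');b=cv2.imread('pics/a2s.png')[90:390];cv2.imwrite('pics/a2b.png',cv2.resize(np.vstack([a,b]),(467,600)))"
```

```text
position: [0.4709, 0.2994, 0.2359]
tool_rot: [3.138, 0.0, 2.49]
force: [1.4, -0.3, -3.8]
grip_width: 0.057
finger_force: 65.1
position: [0.575, 0.1499, 0.2334]
tool_rot: [3.142, 0.001, 1.782]
force: [-1.0, 0.6, -3.4]
grip_width: 0.0572
finger_force: 65.0
position: [0.5724, 0.1552, 0.2335]
tool_rot: [-3.141, -0.0, 1.688]
force: [-0.3, -1.4, -3.1]
grip_width: 0.0569
finger_force: 65.0
```

View pics/a2b.png

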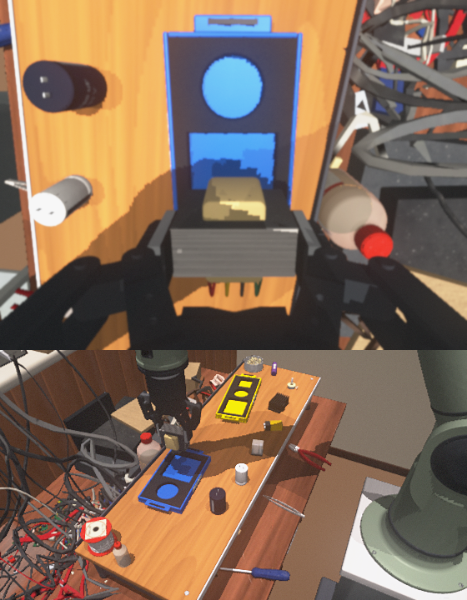

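The part is aligned with the blue tray, and the rectangular cut-out lies directly under and ahead of it. I'll lower and release.

```bash
python3 -m crank '{"travel":[[0,0,-2],[0,0,-4],[0,0,-6],[0,0,-7.3],[0,0,-7.8]],"turn":[[0,0,0],[0,0,0],[0,0,0],[0,0,0],[0,0,0]],"gripper":[1,1,1,1,1]}'|tail -5
python3 -m crank '{"travel":[[0,0,-0.3],[0,0,-0.5],[0,0,-0.7],[0,0,-0.8],[0,0,-0.8]],"turn":[[0,0,0],[0,0,0],[0,0,0],[0,0,0],[0,0,0]],"gripper":[1,1,1,1,1]}'|tail -5
```

```text
position: [0.5721, 0.155, 0.1543]
tool_rot: [-3.14, 0.0, 1.687]
force: [0.4, 0.8, -2.7]
grip_width: 0.0574
finger_force: 65.1
position: [0.5726, 0.1551, 0.1476]
tool_rot: [3.141, 0.0, 1.686]
force: [-1.3, -0.6, -2.8]
grip_width: 0.0568
finger_force: 65.1
```

```bash
python3 -m crank '{"travel":[[0,0,-0.1],[0,0,-0.2],[0,0,-0.3],[0,0,-0.3],[0,0,-0.3]],"turn":[[0,0,0],[0,0,0],[0,0,0],[0,0,0],[0,0,0]],"gripper":[1,1,1,1,1]}'|tail -5
```

```text
position: [0.5725, 0.1552, 0.1455]
tool_rot: [3.141, 0.0, 1.686]
force: [-5.4, -4.0, 15.5]
grip_width: 0.057
finger_force: 67.2
```

Contact came at the predicted height (TCP 0.1455, 15 N). Next: release, then measure the blue capacitor from two places.

```bash
python3 -m crank '{"travel":[[0,0,0],[0,0,0],[0,0,0],[0,0,0],[0,0,0]],"turn":[[0,0,0],[0,0,0],[0,0,0],[0,0,0],[0,0,0]],"gripper":[0.2,0.1,0,0,0]}'|tail -3
python3 -m crank '{"travel":[[0,0,1],[0,0,4],[0,0,8],[0,0,12],[-2,-1,15]],"turn":[[0,0,0],[0,0,0],[0,0,0],[0,0,0],[0,0,0]],"gripper":[0,0,0,0,0]}'|tail -5
python3 -m crank '{"travel":[[-4,-1,0],[-8,-2,0],[-11,-3,0],[-11.5,-3.5,0],[-11.5,-3.5,0]],"turn":[[0,0,-2],[0,0,-4],[0,0,-6.6],[0,0,-6.6],[0,0,-6.6]],"gripper":[0,0,0,0,0]}'|sed -n 2,3p
python3 snap.py b1
python3 -m crank '{"travel":[[0,1,-1],[0,3,-3],[0,5,-5],[0,6,-6],[0,6,-6]],"turn":[[0,0,0],[0,0,0],[0,0,0],[0,0,0],[0,0,0]],"gripper":[0,0,0,0,0]}'|sed -n 2,3p
python3 snap.py b2
python3 -c "
import cv2,numpy as np
a=cv2.imread('pics/b1.png')[:290];b=cv2.imread('pics/b2.png')[:310];cv2.imwrite('pics/b12.png',np.vstack([a,b]))"
```

```text
force: [-0.7, -1.2, -0.8]
grip_width: 0.0854
finger_force: 0.0
position: [0.5534, 0.1463, 0.2973]
tool_rot: [3.139, -0.002, 1.687]
force: [-1.1, -0.7, 0.5]
grip_width: 0.0854
finger_force: 0.0
position: [0.4374, 0.1095, 0.2954]
tool_rot: [3.14, 0.001, 1.571]
position: [0.4374, 0.172, 0.2332]
tool_rot: [-3.139, -0.001, 1.574]
```

View pics/b12.png

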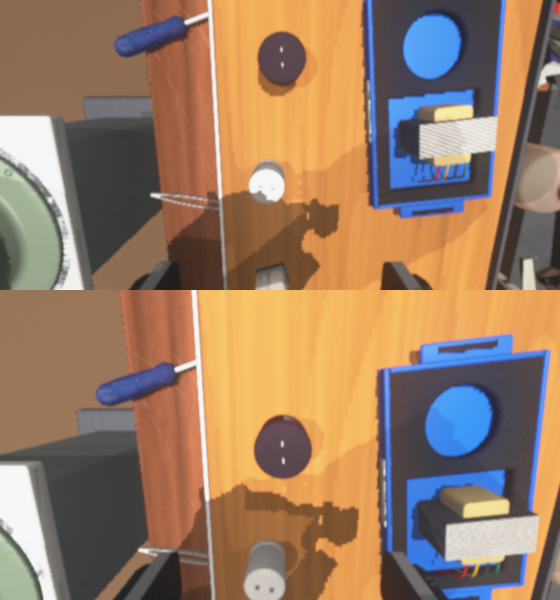

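The transformer sits in the blue cut-out (the shift in the image is parallax: 457−27 ≈ the cut-out's centre, 431). The blue cap's top is at (282,57) in b1 and (282,157) in b2.

```bash
cat > m.py <<'E'
import pickle
from h import *
def ld(n): return pickle.load(open(f'pics/{n}.pkl','rb'))
def spot(f,box,fn,shape='rect'):
    g=cv2.cvtColor(f['pixels'],cv2.COLOR_RGB2HSV);x0,y0,x1,y1=box;H,S,V=[a.astype(int) for a in cv2.split(g[y0:y1,x0:x1])]
    m=fn(H,S,V).astype('uint8')*255;m=cv2.morphologyEx(m,cv2.MORPH_CLOSE,np.ones((3,3)))
    c=max(cv2.findContours(m,0,1)[0],key=cv2.contourArea)+[x0,y0]
    r=cv2.fitEllipse(c) if shape=='ell' else cv2.minAreaRect(c);print(np.round(r[0],1),np.round(r[1],1),round(r[2],1));return r
dk=lambda H,S,V:(S<118)&(V<130); pl=lambda H,S,V:(S<75)&(V>110)
bl=lambda H,S,V:(H>105)&(H<125)&(S>150)&(V>110)
ye=lambda H,S,V:(H>25)&(H<35)&(S>150)&(V>110)
E
python3 - <<'E'
from m import *
f,g=ld('b1'),ld('b2')
a=spot(f,(245,25,325,92),dk,'ell');b=spot(g,(240,115,325,190),dk,'ell')
print('cap',tri(f,a[0],g,b[0]),onto(f,*a[0],.175),onto(g,*b[0],.175))
a=spot(f,(395,8,468,86),bl,'ell');b=spot(g,(418,90,505,172),bl,'ell')
print('hole',tri(f,a[0],g,b[0]),onto(f,*a[0],.126),onto(g,*b[0],.126))
E
```

```text
[281.3  57.8] [45.9 51. ] 0.9
[282.6 157.9] [54.9 59.2] 11.1
cap (array([0.43841459, 0.21145558, 0.1674898 ]), np.float64(0.00027063848889748084)) [0.43825029 0.21073661 0.175     ] [0.43851572 0.21277077 0.175     ]
[431.8  45.5] [56.4 66.2] 17.9
[458.5 130.5] [62.5 75.5] 33.6
hole (array([0.56307859, 0.22478992, 0.12865225]), np.float64(0.00016757125573741962)) [0.56407556 0.22508956 0.126     ] [0.56451475 0.22457151 0.126     ]
```

Blue cap is at (0.4385, 0.2115), top ≈ 0.17; the hole is at (0.564, 0.2245), z ≈ 0.128.

```bash
python3 -m crank '{"travel":[[0,2,0],[0.1,4,0],[0.1,4,-1],[0.1,4,-3],[0.1,4,-5]],"turn":[[0,0,0],[0,0,0],[0,0,0],[0,0,0],[0,0,0]],"gripper":[0,0,0,0,0]}' 40|tail -5
python3 -m crank '{"travel":[[0,0,-2],[0,0,-3.5],[0,0,-4],[0,0,-4],[0,0,-4]],"turn":[[0,0,0],[0,0,0],[0,0,0],[0,0,0],[0,0,0]],"gripper":[0,0,0,0,0.6]}'|tail -5
python3 -m crank '{"travel":[[0,0,0],[0,0,0],[0,0,0],[0,0,0],[0,0,0]],"turn":[[0,0,0],[0,0,0],[0,0,0],[0,0,0],[0,0,0]],"gripper":[1,1,1,1,1]}'|tail -5
python3 -m crank '{"travel":[[0,0,0],[0,0,0],[0,0,1],[0,0,3],[0,0,5]],"turn":[[0,0,0],[0,0,0],[0,0,0],[0,0,0],[0,0,0]],"gripper":[1,1,1,1,1]}'|tail -5
```

```text
position: [0.4393, 0.2095, 0.1842]
tool_rot: [3.141, -0.0, 1.57]
force: [1.0, 0.3, 0.2]
grip_width: 0.0854
finger_force: 0.0
position: [0.4389, 0.2102, 0.1451]
tool_rot: [3.141, -0.0, 1.571]
force: [0.3, 1.1, -0.3]
grip_width: 0.0731
finger_force: 0.0
position: [0.4387, 0.2102, 0.145]
tool_rot: [3.141, -0.0, 1.571]
force: [-0.7, -1.3, 8.1]
grip_width: 0.0337
finger_force: 39.0
position: [0.4382, 0.2102, 0.1956]
tool_rot: [-3.141, -0.0, 1.571]
force: [0.5, -0.6, 0.4]
grip_width: 0.0334
finger_force: 39.9
```

```bash
python3 -m crank '{"travel":[[2,0.3,0.5],[6,0.7,0.5],[10,1.3,0.5],[12.5,1.3,0.5],[12.5,1.3,0.5]],"turn":[[0,0,0],[0,0,0],[0,0,0],[0,0,0],[0,0,0]],"gripper":[1,1,1,1,1]}'|tail -5
python3 -m crank '{"travel":[[0,0,-1],[0,0,-2.5],[0,0,-3.8],[0,0,-4.4],[0,0,-4.4]],"turn":[[0,0,0],[0,0,0],[0,0,0],[0,0,0],[0,0,0]],"gripper":[1,1,1,1,1]}'|tail -5
python3 -m crank '{"travel":[[0,0,-0.1],[0,0,-0.2],[0,0,-0.4],[0,0,-0.5],[0,0,-0.5]],"turn":[[0,0,0],[0,0,0],[0,0,0],[0,0,0],[0,0,0]],"gripper":[1,1,1,1,1]}'|tail -5
```

```text
position: [0.5659, 0.2227, 0.1995]
tool_rot: [3.142, -0.001, 1.569]
force: [-1.5, 0.2, -1.0]
grip_width: 0.0332
finger_force: 40.0
position: [0.5628, 0.2229, 0.1544]
tool_rot: [-3.14, 0.001, 1.571]
force: [0.1, 0.1, -1.0]
grip_width: 0.0338
finger_force: 40.0
position: [0.5636, 0.2232, 0.1511]
tool_rot: [3.141, 0.0, 1.571]
force: [-2.1, -1.0, 7.1]
grip_width: 0.0337
finger_force: 40.8
```

```bash
python3 -m crank '{"travel":[[0,0,0],[0,0,0],[0,0,0],[0,0,0],[0,0,1]],"turn":[[0,0,0],[0,0,0],[0,0,0],[0,0,0],[0,0,0]],"gripper":[0.4,0.2,0,0,0]}'|tail -3
python3 -m crank '{"travel":[[0,0,3],[0,0,7],[-2,-2,10],[-5,-6,10],[-8,-10,10]],"turn":[[0,0,0],[0,0,0],[0,0,0],[0,0,0],[0,0,0]],"gripper":[0,0,0,0,0]}'|tail -5
python3 -m crank '{"travel":[[-3,-4,0],[-5.7,-8,0],[-5.7,-8,0],[-5.7,-8,0],[-5.7,-8,0]],"turn":[[0,0,0],[0,0,0],[0,0,0],[0,0,0],[0,0,0]],"gripper":[0,0,0,0,0]}'|sed -n 2,3p
python3 snap.py c1
python3 - <<'E'
from m import *
f,g=ld('c1'),ld('w3')
a=spot(f,(230,0,320,289),pl,'ell')
b=spot(g,(265,30,315,80),pl,'ell')
print(tri(f,a[0],g,b[0]),onto(f,*a[0],.168),onto(g,*b[0],.168))
t,s=grab('top'),grab('scene')
cv2.imwrite('pics/c.png',np.hstack([cv2.resize(t['pixels'][140:200,160:270],(440,240)),cv2.resize(f['pixels'],(320,240))])[:,:,::-1])
E
```

```text
force: [0.2, -0.0, 0.2]
grip_width: 0.0852
finger_force: 0.0
position: [0.4825, 0.1226, 0.2614]
tool_rot: [3.14, -0.0, 1.572]
force: [1.1, -0.3, -0.0]
grip_width: 0.0854
finger_force: 0.0
position: [0.427, 0.0439, 0.261]
tool_rot: [3.141, -0.0, 1.572]
[278.8 104.5] [43.5 45.3] 10.0
[288.9  54.4] [31.5 35.5] 9.0
(array([0.42600912, 0.11401858, 0.1626698 ]), np.float64(5.0394047877486036e-06)) [0.42602622 0.11414942 0.168     ] [0.42589099 0.11345823 0.168     ]
```

View pics/c.png

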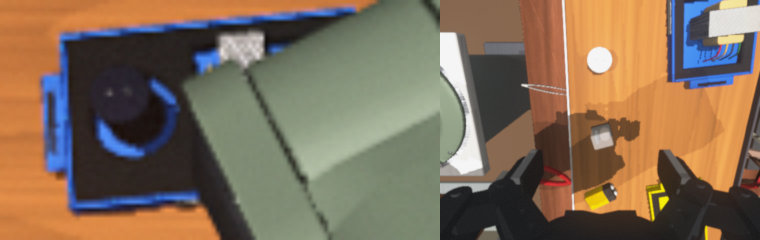

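The top view shows the blue cap standing in its hole. Silver cap is at (0.426, 0.114), top ≈ 0.163 (body 0.168, terminals above), so I'll grasp it.

```bash
python3 -m crank '{"travel":[[0,3,0],[-0.1,7,0],[-0.1,7,-2],[-0.1,7,-5],[-0.1,7,-8]],"turn":[[0,0,0],[0,0,0],[0,0,0],[0,0,0],[0,0,0]],"gripper":[0,0,0,0,0]}' 40|tail -5
python3 -m crank '{"travel":[[0,0,-2],[0,0,-3.5],[0,0,-3.9],[0,0,-3.9],[0,0,-3.9]],"turn":[[0,0,0],[0,0,0],[0,0,0],[0,0,0],[0,0,0]],"gripper":[0,0,0,0,0.6]}'|tail -5
python3 -m crank '{"travel":[[0,0,0],[0,0,0],[0,0,0],[0,0,0],[0,0,0]],"turn":[[0,0,0],[0,0,0],[0,0,0],[0,0,0],[0,0,0]],"gripper":[1,1,1,1,1]}'|tail -5
python3 -m crank '{"travel":[[0,0,0],[0,0,0],[0,0,1],[0,0,4],[0,0,8]],"turn":[[0,0,0],[0,0,0],[0,0,0],[0,0,0],[0,0,0]],"gripper":[1,1,1,1,1]}'|tail -5
```

```text
position: [0.4255, 0.1144, 0.1794]
tool_rot: [3.141, -0.001, 1.573]
force: [1.1, -0.4, 0.5]
grip_width: 0.0855
finger_force: 0.0
position: [0.4258, 0.1136, 0.142]
tool_rot: [3.141, -0.0, 1.572]
force: [0.3, -0.2, 0.5]
grip_width: 0.0733
finger_force: 0.0
position: [0.4257, 0.1131, 0.1419]
tool_rot: [3.141, 0.0, 1.571]
force: [-2.6, -0.3, 8.9]
grip_width: 0.0276
finger_force: 38.8
position: [0.4245, 0.1131, 0.2221]
tool_rot: [-3.139, -0.0, 1.572]
force: [0.5, -1.4, -0.4]
grip_width: 0.0275
finger_force: 39.7
```

```bash
python3 - <<'E'
from m import *
f,g=ld('w1'),ld('w2')
for n,bf,bg,s in [('hs',(380,30,452,122),(370,140,440,214),'rect'),('round',(398,120,446,166),(385,218,438,264),'ell'),('rel',(402,170,448,214),None,'rect')]:
    a=spot(f,bf,ye,s);print(n,onto(f,*a[0],.126).round(4))
    if bg: b=spot(g,bg,ye,s);print(onto(g,*b[0],.126).round(4),tri(f,a[0],g,b[0])[0].round(4))
E
```

```text
[418.   73.3] [83.6 59.3] 85.0
hs [ 0.5622 -0.1366  0.126 ]
[406.7 181.2] [63.5 51.6] 83.7
[ 0.5621 -0.1369  0.126 ] [ 0.5617 -0.1366  0.1271]
[422.1 142.8] [33.5 40.7] 34.2
round [ 0.5754 -0.2089  0.126 ]
[411.5 241.2] [29.7 37. ] 65.4
[ 0.5757 -0.2116  0.126 ] [ 0.5719 -0.2077  0.1347]
[425.5 192.5] [35.4 32.1] 84.5
rel [ 0.5866 -0.2662  0.126 ]
```

```bash
python3 -m crank '{"travel":[[2,-3,0.5],[4,-7,0.5],[6,-11,0.5],[8,-15,0.5],[10,-19,0.5]],"turn":[[0,0,0],[0,0,0],[0,0,0],[0,0,0],[0,0,0]],"gripper":[1,1,1,1,1]}'|tail -5
python3 -m crank '{"travel":[[2,-4,0],[4,-8,0],[5,-12,0],[5,-13.4,0],[5,-13.4,0]],"turn":[[0,0,2],[0,0,5],[0,0,8],[0,0,10],[0,0,10]],"gripper":[1,1,1,1,1]}'|tail -5
python3 -m crank '{"travel":[[0,0,0],[0,0,-2],[0,0,-4],[0,0,-5.5],[0,0,-6.5]],"turn":[[0,0,0],[0,0,0],[0,0,0],[0,0,0],[0,0,0]],"gripper":[1,1,1,1,1]}'|tail -5
```

```text
position: [0.526, -0.0788, 0.2273]
tool_rot: [3.141, 0.0, 1.571]
force: [1.5, 1.0, -0.0]
grip_width: 0.0277
finger_force: 39.7
position: [0.575, -0.2135, 0.2264]
tool_rot: [-3.141, -0.001, 1.743]
force: [-1.3, 0.7, -0.8]
grip_width: 0.0278
finger_force: 39.7
position: [0.5753, -0.2099, 0.1608]
tool_rot: [-3.141, -0.0, 1.746]
force: [0.1, -0.2, -0.5]
grip_width: 0.0274
finger_force: 39.7
```

```bash
python3 -m crank '{"travel":[[0,0,-0.4],[0,0,-0.8],[0,0,-1.1],[0,0,-1.3],[0,0,-1.4]],"turn":[[0,0,0],[0,0,0],[0,0,0],[0,0,0],[0,0,0]],"gripper":[1,1,1,1,1]}'|tail -5
python3 -m crank '{"travel":[[0,0,0],[0,0,0],[0,0,0],[0,0,0],[0,0,0]],"turn":[[0,0,0],[0,0,0],[0,0,0],[0,0,0],[0,0,0]],"gripper":[1,1,1,1,1]}'|tail -5
```

```text
position: [0.5757, -0.211, 0.1479]
tool_rot: [3.141, 0.0, 1.745]
force: [-5.5, 0.5, 17.0]
grip_width: 0.0277
finger_force: 41.6
position: [0.5756, -0.211, 0.148]
tool_rot: [3.141, 0.0, 1.745]
force: [-2.3, 0.7, 5.8]
grip_width: 0.0277
finger_force: 40.4
```

Bottom contact at TCP 0.148, as predicted. Next: release, then view the relay.

```bash
python3 -m crank '{"travel":[[0,0,0],[0,0,0],[0,0,0],[0,0,0],[0,0,1]],"turn":[[0,0,0],[0,0,0],[0,0,0],[0,0,0],[0,0,0]],"gripper":[0.4,0.2,0,0,0]}'|tail -3
python3 -m crank '{"travel":[[0,0,3],[0,0,7],[-3,2,10],[-7,6,10],[-11,10,10]],"turn":[[0,0,0],[0,0,0],[0,0,0],[0,0,0],[0,0,0]],"gripper":[0,0,0,0,0]}'|sed -n 2,3p
python3 -m crank '{"travel":[[-2,2,-1],[-3.7,4.6,-1],[-3.7,4.6,-1],[-3.7,4.6,-1],[-3.7,4.6,-1]],"turn":[[0,0,4],[0,0,4],[0,0,4],[0,0,4],[0,0,4]],"gripper":[0,0,0,0,0]}'|sed -n 2,3p
python3 snap.py d1
python3 - <<'E'
from m import *
f,g=ld('d1'),ld('w3')
a=spot(f,(220,40,340,230),pl);b=spot(g,(265,135,320,190),pl)
print(tri(f,a[0],g,b[0]),onto(f,*a[0],.15),onto(g,*b[0],.15))
B=[onto(f,*q,.157)[:2] for q in cv2.boxPoints(a)]
for q in(0,1): d=B[q+1]-B[q];print(np.linalg.norm(d),np.degrees(np.arctan2(d[1],d[0]))%180)
t=grab('top')
cv2.imwrite('pics/d.png',np.hstack([cv2.resize(t['pixels'][140:200,310:430],(400,300)),cv2.resize(f['pixels'],(400,300))])[:,:,::-1])
E
```

```text
force: [-0.3, 0.2, 0.5]
grip_width: 0.0856
finger_force: 0.0
position: [0.4737, -0.1192, 0.2585]
tool_rot: [3.14, 0.001, 1.745]
position: [0.4383, -0.0747, 0.2478]
tool_rot: [3.141, 0.0, 1.815]
[296.5  87.5] [35. 41.] 90.0
[290.9 164.1] [24.  26.6] 74.1
(array([0.42934914, 0.00663204, 0.14220879]), np.float64(0.0006514434569175384)) [0.42937252 0.00638214 0.15      ] [0.42879288 0.00816611 0.15      ]
0.026103569321131642 14.025052971163046
0.021475644923066094 105.82793792165965
```

View pics/d.png

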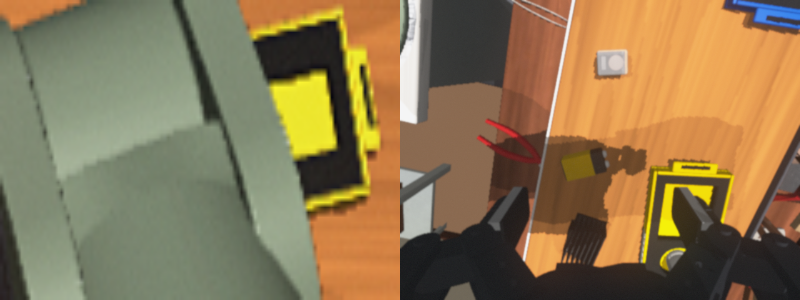

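Relay is at (0.429, 0.0065), square to the tool (x axis at 14°, and the tool's yaw is 104°); the silver cap shows in its hole at the bottom right. I'll grasp the relay.

```bash
python3 -m crank '{"travel":[[-0.4,4,0],[-0.9,8.1,0],[-0.9,8.1,-2],[-0.9,8.1,-5],[-0.9,8.1,-7.5]],"turn":[[0,0,0],[0,0,0],[0,0,0],[0,0,0],[0,0,0]],"gripper":[0,0,0,0,0]}' 30|tail -5
python3 -m crank '{"travel":[[0,0,-2],[0,0,-3.4],[0,0,-3.7],[0,0,-3.7],[0,0,-3.7]],"turn":[[0,0,0],[0,0,0],[0,0,0],[0,0,0],[0,0,0]],"gripper":[0,0,0,0,0.6]}'|tail -5
python3 -m crank '{"travel":[[0,0,0],[0,0,0],[0,0,0],[0,0,0],[0,0,0]],"turn":[[0,0,0],[0,0,0],[0,0,0],[0,0,0],[0,0,0]],"gripper":[1,1,1,1,1]}'|tail -5
python3 -m crank '{"travel":[[0,0,0],[0,0,0],[0,0,1],[0,0,4],[0,0,8]],"turn":[[0,0,0],[0,0,0],[0,0,0],[0,0,0],[0,0,0]],"gripper":[1,1,1,1,1]}'|tail -5
```

```text
position: [0.4289, 0.0067, 0.1713]
tool_rot: [-3.142, -0.0, 1.815]
force: [0.7, -0.4, -0.5]
grip_width: 0.0854
finger_force: 0.0
position: [0.4292, 0.0068, 0.136]
tool_rot: [3.141, 0.0, 1.815]
force: [0.1, 0.6, -0.2]
grip_width: 0.0735
finger_force: 0.0
position: [0.429, 0.0067, 0.1359]
tool_rot: [3.141, 0.001, 1.815]
force: [-0.9, -1.5, 8.0]
grip_width: 0.0285
finger_force: 29.2
position: [0.4278, 0.0072, 0.2161]
tool_rot: [-3.139, -0.002, 1.816]
force: [1.4, -0.8, 0.1]
grip_width: 0.0282
finger_force: 30.1
```

```bash
python3 -m crank '{"travel":[[2,-3,1],[5,-7,1],[7.5,-11,1],[10,-15,1],[12.5,-19,1]],"turn":[[0,0,0],[0,0,-1],[0,0,-2],[0,0,-3],[0,0,-3]],"gripper":[1,1,1,1,1]}'|tail -5
python3 -m crank '{"travel":[[2,-4,0],[3.3,-8.4,0],[3.3,-8.4,0],[3.3,-8.4,0],[3.3,-8.4,-1]],"turn":[[0,0,0],[0,0,0],[0,0,0],[0,0,0],[0,0,0]],"gripper":[1,1,1,1,1]}'|tail -5
python3 -m crank '{"travel":[[0,0,-2],[0,0,-4],[0,0,-5.5],[0,0,-6.2],[0,0,-6.2]],"turn":[[0,0,0],[0,0,0],[0,0,0],[0,0,0],[0,0,0]],"gripper":[1,1,1,1,1]}'|tail -5
```

```text
position: [0.5544, -0.1851, 0.2263]
tool_rot: [3.141, 0.0, 1.762]
force: [0.7, 0.5, -0.2]
grip_width: 0.0287
finger_force: 30.3
position: [0.5872, -0.2663, 0.2167]
tool_rot: [3.14, 0.0, 1.764]
force: [0.7, -0.7, -0.0]
grip_width: 0.0285
finger_force: 30.2
position: [0.5865, -0.2667, 0.1528]
tool_rot: [-3.141, -0.001, 1.764]
force: [0.7, -0.2, -0.8]
grip_width: 0.0283
finger_force: 30.2
```

```bash
python3 -m crank '{"travel":[[0,0,-0.3],[0,0,-0.6],[0,0,-0.9],[0,0,-1.1],[0,0,-1.2]],"turn":[[0,0,0],[0,0,0],[0,0,0],[0,0,0],[0,0,0]],"gripper":[1,1,1,1,1]}'|tail -5
python3 -m crank '{"travel":[[0,0,0],[0,0,0],[0,0,0],[0,0,0],[0,0,0]],"turn":[[0,0,0],[0,0,0],[0,0,0],[0,0,0],[0,0,0]],"gripper":[1,1,1,1,1]}'|tail -5
```

```text
position: [0.5868, -0.2672, 0.1419]
tool_rot: [-3.142, 0.0, 1.763]
force: [-7.3, 2.0, 18.1]
grip_width: 0.0283
finger_force: 32.4
position: [0.5868, -0.2672, 0.142]
tool_rot: [3.142, 0.0, 1.763]
force: [-2.2, 0.9, 6.0]
grip_width: 0.0283
finger_force: 31.0
```

```bash
python3 -m crank '{"travel":[[0,0,0],[0,0,0],[0,0,0],[0,0,0],[0,0,1]],"turn":[[0,0,0],[0,0,0],[0,0,0],[0,0,0],[0,0,0]],"gripper":[0.4,0.2,0,0,0]}'|tail -3
python3 -m crank '{"travel":[[0,0,3],[0,0,7],[-3,0,10],[-7,-0.5,10],[-11,-1.3,10]],"turn":[[0,0,0],[0,0,0],[0,0,-6],[0,0,-12],[0,0,-18.3]],"gripper":[0,0,0,0,0]}'|sed -n 2,3p
python3 -m crank '{"travel":[[-2.7,0,0],[-2.7,0,0],[-2.7,0,0],[-2.7,0,0],[-2.7,0,0]],"turn":[[0,0,0],[0,0,0],[0,0,0],[0,0,0],[0,0,0]],"gripper":[0,0,0,0,0]}'|sed -n 2,3p
python3 snap.py e1
python3 - <<'E'
from m import *
f,g=ld('e1'),ld('w1')
a=spot(f,(230,30,345,190),dk);b=spot(g,(260,95,360,190),dk)
P,e=tri(f,a[0],g,b[0]);print(P,e)
for z in(.126,.149):
  print(z,onto(f,*a[0],z),onto(g,*b[0],z));B=[onto(f,*q,z)[:2] for q in cv2.boxPoints(a)]
  for q in(0,1): d=B[q+1]-B[q];print(np.linalg.norm(d),np.degrees(np.arctan2(d[1],d[0]))%180)
E
```

```text
force: [0.2, 0.6, 0.2]
grip_width: 0.0858
finger_force: 0.0
position: [0.476, -0.2797, 0.2528]
tool_rot: [3.14, 0.001, 1.44]
position: [0.4505, -0.2798, 0.2515]
tool_rot: [3.141, -0.001, 1.445]
[264. 103.] [86. 60.] 90.0
[308.6 143.1] [40.2 55.4] 8.1
[ 0.44807061 -0.20787715  0.14017076] 0.0007068914644994455
0.126 [ 0.44714964 -0.20834412  0.126     ] [ 0.4494742  -0.20949749  0.126     ]
0.04354666434060105 172.82275594613913
0.06224281707796586 83.48848974418205
0.149 [ 0.44825816 -0.20801105  0.149     ] [ 0.44757912 -0.20643979  0.149     ]
0.03980408500747876 172.82275594613915
0.0568934135275746 83.48848974418206
```

View pics/e1.png

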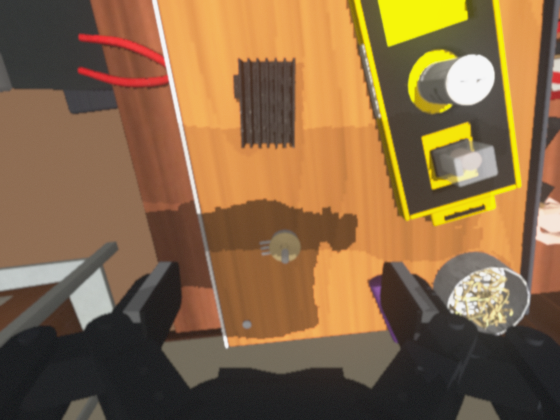

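Tray pieces in view: silver cap (455,80) and relay (463,158) stand in their cut-outs. The heatsink is square to the tool, its fins spanning cols 241–296. I'll grasp it at (0.4505, −0.208).

```bash
python3 -m crank '{"travel":[[0,4,0],[0,7.2,0],[0,7.2,-2],[0,7.2,-5],[0,7.2,-8]],"turn":[[0,0,0],[0,0,0],[0,0,0],[0,0,0],[0,0,0]],"gripper":[0,0,0,0,0]}' 40|tail -5
python3 -m crank '{"travel":[[0,0,-2],[0,0,-3.4],[0,0,-3.8],[0,0,-3.8],[0,0,-3.8]],"turn":[[0,0,0],[0,0,0],[0,0,0],[0,0,0],[0,0,0]],"gripper":[0,0,0,0,0.5]}'|tail -5
python3 -m crank '{"travel":[[0,0,0],[0,0,0],[0,0,0],[0,0,0],[0,0,0]],"turn":[[0,0,0],[0,0,0],[0,0,0],[0,0,0],[0,0,0]],"gripper":[1,1,1,1,1]}'|tail -5
python3 -m crank '{"travel":[[0,0,0],[0,0,0],[0,0,0.3],[0,0,0.6],[0,0,1]],"turn":[[0,0,0],[0,0,0],[0,0,0],[0,0,0],[0,0,0]],"gripper":[1,1,1,1,1]}'|tail -5
```

```text
position: [0.4503, -0.2078, 0.1707]
tool_rot: [3.141, 0.0, 1.444]
force: [1.0, -0.5, 0.3]
grip_width: 0.0857
finger_force: 0.0
position: [0.4503, -0.2083, 0.1342]
tool_rot: [3.141, 0.0, 1.444]
force: [-0.2, -0.7, 0.6]
grip_width: 0.0736
finger_force: 0.0
position: [0.45, -0.2084, 0.1341]
tool_rot: [3.141, 0.001, 1.443]
force: [-3.0, 0.6, 9.6]
grip_width: 0.0377
finger_force: 39.6
position: [0.4497, -0.2082, 0.1437]
tool_rot: [-3.142, -0.0, 1.443]
force: [0.1, -0.0, -2.0]
grip_width: 0.0374
finger_force: 40.7
```

```bash
python3 -m crank '{"travel":[[0,0,2],[0,0,4],[0,0,6],[1,0.5,7],[3,1.5,7]],"turn":[[0,0,0],[0,0,0],[0,0,0],[0,0,4],[0,0,8]],"gripper":[1,1,1,1,1]}'|tail -5
python3 -m crank '{"travel":[[2,1.5,0],[5,3.5,0],[7.5,5,0],[8.4,5.5,0],[8.4,5.5,0]],"turn":[[0,0,4],[0,0,8],[0,0,10],[0,0,10],[0,0,10]],"gripper":[1,1,1,1,1]}'|tail -5
python3 -m crank '{"travel":[[0,0,0],[0,0,-2],[0,0,-4],[0,0,-5.5],[0,0,-6.2]],"turn":[[0,0,0],[0,0,0],[0,0,0],[0,0,0],[0,0,0]],"gripper":[1,1,1,1,1]}'|tail -5
```

```text
position: [0.4798, -0.1942, 0.2152]
tool_rot: [3.14, 0.002, 1.584]
force: [0.8, -0.3, -2.2]
grip_width: 0.0377
finger_force: 40.8
position: [0.5644, -0.1371, 0.2134]
tool_rot: [3.141, -0.001, 1.759]
force: [-1.1, 0.5, -1.1]
grip_width: 0.0373
finger_force: 40.8
position: [0.5627, -0.139, 0.1504]
tool_rot: [-3.14, -0.0, 1.757]
force: [0.2, 0.6, -1.5]
grip_width: 0.0375
finger_force: 40.8
```

```bash
python3 -m crank '{"travel":[[0,0,-0.3],[0,0,-0.6],[0,0,-0.9],[0,0,-1.1],[0,0,-1.2]],"turn":[[0,0,0],[0,0,0],[0,0,0],[0,0,0],[0,0,0]],"gripper":[1,1,1,1,1]}'|tail -5
python3 -m crank '{"travel":[[0,0,0],[0,0,0],[0,0,0],[0,0,0],[0,0,0]],"turn":[[0,0,0],[0,0,0],[0,0,0],[0,0,0],[0,0,0]],"gripper":[1,1,1,1,1]}'|tail -5
```

```text
position: [0.5639, -0.1382, 0.1401]
tool_rot: [3.141, 0.001, 1.758]
force: [-8.0, 0.8, 23.9]
grip_width: 0.038
finger_force: 43.6
position: [0.5639, -0.1382, 0.1402]
tool_rot: [3.141, 0.001, 1.758]
force: [-3.6, 0.7, 9.5]
grip_width: 0.0375
finger_force: 41.9
```

Contact at the predicted 0.140. Next: release, retreat, and check both trays.

```bash
python3 -m crank '{"travel":[[0,0,0],[0,0,0],[0,0,0],[0,0,0],[0,0,1]],"turn":[[0,0,0],[0,0,0],[0,0,0],[0,0,0],[0,0,0]],"gripper":[0.4,0.2,0,0,0]}'|tail -3
python3 -m crank '{"travel":[[0,0,3],[0,0,7],[0,-3,11],[-1,-7,15],[-2,-11,18]],"turn":[[0,0,0],[0,0,0],[0,0,-4],[0,0,-8],[0,0,-10.5]],"gripper":[0,0,0,0,0]}'|sed -n 2,3p
python3 -m crank '{"travel":[[0,-2,1],[0,-2,2],[0,-2,2],[0,-2,2],[0,-2,2]],"turn":[[0,0,0],[0,0,0],[0,0,0],[0,0,0],[0,0,0]],"gripper":[0,0,0,0,0]}'|sed -n 2,3p
python3 snap.py f1
python3 - <<'E'
from m import *
f=ld('f1');s=grab('scene');print(bot.observe()['clock'])
cv2.imwrite('pics/f.png',np.hstack([cv2.resize(f['pixels'][0:260,180:560],(400,274)),cv2.resize(s['pixels'][100:340,120:400],(400,274))])[:,:,::-1])
E
```

```text
force: [1.0, -0.4, -0.1]
grip_width: 0.0854
finger_force: 0.0
position: [0.5453, -0.2419, 0.3274]
tool_rot: [3.14, 0.0, 1.574]
position: [0.5454, -0.2606, 0.3439]
tool_rot: [-3.141, -0.001, 1.576]
35.2
```

View pics/f.png

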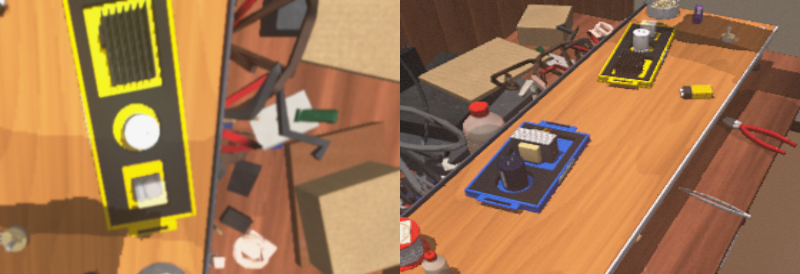

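All five parts stand upright inside their cut-outs: in the wrist crop heatsink (130,45), silver cap (140,130) and relay (150,187); in the scene crop transformer (540,145) and blue cap (512,172). The battery and potentiometer were never touched. I'm handing in.

```bash
python3 -c "
from workcell import bot
print(bot.job_done())"
```

```text
the job is handed in; nothing more can be done
None
```

I placed all five parts upright in their foam cut-outs, never touched the battery or potentiometer, and handed the job in at about 35 s of the 128 s allowed; no verdict came back.

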